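Find and release the latched key on a microscope console

ROBOT

A 7-joint arm with a two-finger parallel gripper is mounted at the origin on the work surface. World frame = base frame: x ahead of the robot, y to its left, z up, the work surface at z = 0. Lengths are in m, angles in rad, forces in N, time in s.
With the tool pointing down it reaches from about 0.35 to 0.9 m from the base axis. Payload 8.1 kg.
Tool frame: the origin (TCP) lies between the finger pads; the fingertips stand 11 mm ahead of it and the grasp point (between the pads) lies 8 mm behind it; z points along the fingers, y is the direction in which the jaws open and shut (so a half turn about z gives the same grasp; the last joint's range is limited). The gripper opens to 85 mm and grips with 20 to 120 N. Pads are 22 mm wide; open, the fingers measure 114 mm over their backs; the gripper's body (76 mm by 85 mm) begins 54 mm behind the grasp point. The pads swing forward as they close: fully open they stand 13 mm farther back than shut.
Start: joints at [1.168, 0.434, 0.025, 1.573, -0.012, 1.134, -0.075], TCP at [0.185, -0.597, 0.242] pointing down, gripper open.
Joint ranges: [-2.62, 2.62], [-0.44, 2.09], [-1.27, 1.32], [0.08, 2.57], [-1.32, 4.46], [0.12, 2], [-2.74, 2.74]. Speed limits (rad/s): [2.22, 2.22, 3.01, 3.01, 3.14, 3.14, 3.14].

INTERFACE

Orientations are given as a rotation vector (axis times angle).
In Python, from station import ctrl gives the robot as it stands.
- The arm moves only by the shell command python3 -m pendant 'ROWS' [FORCE]. ROWS is JSON, a list of rows, each a list of 3 entries, a list of its own where there are three numbers: the opening, from 0 (shut) to 1 (fully open), then the shift along the tool's x, y, z in cm, then the turn about the tool's z in rad. In form: [[jaw, [dx, dy, dz], spin], ...]. A call has 1 to 12 rows; each row shifts and turns the commanded pose from where the row before left it, along the tool's axes as they then stand; what a row does not reach is not made up. A row lasts 1/10 s, in which the tool goes at most 50 mm and 8.59 degrees, less where a joint would pass 70% of its speed; a pose out of reach is approached as far as the arm can. A call with a gripper value outside its range is refused whole. The fingers move at their own pace and stop on an object; FORCE is the grip in N (left out, the last holds). Time passes only in rows, so rows that do not move let the fingers close. It gives the time, the measured TCP pose, the force and the opening at its end, in the units of the state.
- ctrl.get_obs(): the state, without advancing time (a new reading comes with each control period).
- ctrl.camera(name): name is "scene" or "side" or "wrist"; returns a dict with "img" (420x560x3 uint8, blue, green, red), "z_map" (420x560 float32, m along the optical axis (not along the pixel's ray), 0 where there is no reading), "K" (3x3 intrinsics, pixels), "R" (3x3) and "t" (3): a world point X has camera coordinates R X + t. Camera axes: x right, y down, z forward; pixel columns grow to the right and rows downward; lengths in m; the calibration is good to about 2 mm. A picture is of the moment at which its call begins.
- ctrl.close_job(): hands the job in, once; it reports no verdict.
The state is a dict: "clock": time; "q": joint angles; "qd": joint speeds; "joint_efforts": joint torques, N m; "ee_pos": TCP position; "ee_rot": TCP orientation; "contact_force": force on the tool from outside, world axes, zero at the start; "ft_torque": the same for the moment, N m; "finger_gap": opening from 0.0 (shut) to 1.0 (fully open).
Only numpy, scipy, OpenCV 4.12 (cv2) and the standard library are available. Lean on these libraries where they do the work, as an engineer would, in place of code of your own. Each camera call takes 0.05 s, during which the arm holds its last target. There are 200 camera calls.

TASK

On the microscope's control console, tap each of the four grey keys lightly with the fingertips, one after another starting with the key next to the joystick, to find the one that is latched down; tap so lightly that the latched key stays latched. When all four have been tapped, press the latched key all the way down so that it releases, and let it spring back up level with the others. Until then push no other key far down; grip and lift nothing, and leave the sleeve, the jar and the eyepiece where they stand.

Things in the scene. Friction and masses are not known exactly. Their poses are not given: they have to be found in the camera images.
- console: Fixed console, 124 x 330 mm, dark flat panel 40 mm above the table. Origin: centre of its underside. x points to its far side, y along the key row, z up. Keys at x = 0, y = 69, 23, -23, -69 mm. Black joystick (46 mm above the panel) at y = 128, flat aluminium dial (40 mm across, 14 high) at y = -128; both rigid. Exactly one key, at any of the places, starts latched.
- mod_a: Key module a, one of four identical ones, fixed on the console. Origin on the panel top (40 mm above the table) under the centre of its key; x, y, z as the console's. Square light-grey cap 28 x 28 mm, its flat top 14 mm above this origin when raised, 10 mm when latched, 7 mm fully down. Which module has which place in the row changes.
- mod_b: Key module b, one of four identical ones, fixed on the console. Origin on the panel top (40 mm above the table) under the centre of its key; x, y, z as the console's. Square light-grey cap 28 x 28 mm, its flat top 14 mm above this origin when raised, 10 mm when latched, 7 mm fully down. Which module has which place in the row changes.
- mod_c: Key module c, one of four identical ones, fixed on the console. Origin on the panel top (40 mm above the table) under the centre of its key; x, y, z as the console's. Square light-grey cap 28 x 28 mm, its flat top 14 mm above this origin when raised, 10 mm when latched, 7 mm fully down. Which module has which place in the row changes.
- mod_d: Key module d, one of four identical ones, fixed on the console. Origin on the panel top (40 mm above the table) under the centre of its key; x, y, z as the console's. Square light-grey cap 28 x 28 mm, its flat top 14 mm above this origin when raised, 10 mm when latched, 7 mm fully down. Which module has which place in the row changes.
- key_a (a joint): How far key a (of mod_a) is down, in m: 0 raised, 0.004 latched, 0.007 fully down. Raised, it yields from about 1.5 N (about 3.5 N: 3 mm, 5 N: 5 mm) and springs back; more than 5 mm is a fault while another is latched. Latched, it is solid up to about 3 N; pressed (5 to 10 N) till it bottoms, it releases and rises to 0 when let go; pressed less far, it returns to its latched height.
- key_b (a joint): How far key b (of mod_b) is down, in m: 0 raised, 0.004 latched, 0.007 fully down. Raised, it yields from about 1.5 N (about 3.5 N: 3 mm, 5 N: 5 mm) and springs back; more than 5 mm is a fault while another is latched. Latched, it is solid up to about 3 N; pressed (5 to 10 N) till it bottoms, it releases and rises to 0 when let go; pressed less far, it returns to its latched height.
- key_c (a joint): How far key c (of mod_c) is down, in m: 0 raised, 0.004 latched, 0.007 fully down. Raised, it yields from about 1.5 N (about 3.5 N: 3 mm, 5 N: 5 mm) and springs back; more than 5 mm is a fault while another is latched. Latched, it is solid up to about 3 N; pressed (5 to 10 N) till it bottoms, it releases and rises to 0 when let go; pressed less far, it returns to its latched height.
- key_d (a joint): How far key d (of mod_d) is down, in m: 0 raised, 0.004 latched, 0.007 fully down. Raised, it yields from about 1.5 N (about 3.5 N: 3 mm, 5 N: 5 mm) and springs back; more than 5 mm is a fault while another is latched. Latched, it is solid up to about 3 N; pressed (5 to 10 N) till it bottoms, it releases and rises to 0 when let go; pressed less far, it returns to its latched height.
- sleeve: Bystander: dark steel bored sleeve, 52 mm across, 45 mm high, loose on the table beyond the console. Origin at the centre of its underside, z up.
- jar: Bystander: small amber jar with a white cap, 44 mm across, 65 mm high, loose on the table beyond the console. Origin at the centre of its underside, z up.
- eyepiece: Bystander: black microscope eyepiece, 44 mm across, 46 mm high, loose on the table beyond the console. Origin at the centre of its underside, z up.

How it is judged:
On the way, in this order (a step that is already met when the one before it is completed fails the run):
1. the key next to the joystick is tapped while the latched key stays latched (value of joint any of key_a, key_b, key_c, key_d above 0.003 m and ((contact force between the fingers and mod_a above 0.4 N and y of mod_a in the frame of console between 0.046 and 0.092 m) or (contact force between the fingers and mod_b above 0.4 N and y of mod_b in the frame of console between 0.046 and 0.092 m) or (contact force between the fingers and mod_c above 0.4 N and y of mod_c in the frame of console between 0.046 and 0.092 m) or (contact force between the fingers and mod_d above 0.4 N and y of mod_d in the frame of console between 0.046 and 0.092 m))), for 0.02 s.
2. then the second key from the joystick is tapped, the latched key still latched (value of joint any of key_a, key_b, key_c, key_d above 0.003 m and ((contact force between the fingers and mod_a above 0.4 N and y of mod_a in the frame of console between 0 and 0.046 m) or (contact force between the fingers and mod_b above 0.4 N and y of mod_b in the frame of console between 0 and 0.046 m) or (contact force between the fingers and mod_c above 0.4 N and y of mod_c in the frame of console between 0 and 0.046 m) or (contact force between the fingers and mod_d above 0.4 N and y of mod_d in the frame of console between 0 and 0.046 m))), for 0.02 s.
3. then the third key is tapped, the latched key still latched (value of joint any of key_a, key_b, key_c, key_d above 0.003 m and ((contact force between the fingers and mod_a above 0.4 N and y of mod_a in the frame of console between -0.046 and 0 m) or (contact force between the fingers and mod_b above 0.4 N and y of mod_b in the frame of console between -0.046 and 0 m) or (contact force between the fingers and mod_c above 0.4 N and y of mod_c in the frame of console between -0.046 and 0 m) or (contact force between the fingers and mod_d above 0.4 N and y of mod_d in the frame of console between -0.046 and 0 m))), for 0.02 s.
4. then the fourth key, next to the dial, is tapped, the latched key still latched (value of joint any of key_a, key_b, key_c, key_d above 0.003 m and ((contact force between the fingers and mod_a above 0.4 N and y of mod_a in the frame of console between -0.092 and -0.046 m) or (contact force between the fingers and mod_b above 0.4 N and y of mod_b in the frame of console between -0.092 and -0.046 m) or (contact force between the fingers and mod_c above 0.4 N and y of mod_c in the frame of console between -0.092 and -0.046 m) or (contact force between the fingers and mod_d above 0.4 N and y of mod_d in the frame of console between -0.092 and -0.046 m))), for 0.02 s.
5. then the latched key is pressed home and released, so that all four keys are up (value of joint each of key_a, key_b, key_c, key_d below 0.001 m), for 0.1 s.
At the end, for the whole second after the job is handed in: All four keys are raised (less than 1 mm down) and at rest, the sleeve, jar and eyepiece stand upright within 15 mm of where they were (all of step 5 and velocity of joint each of key_a, key_b, key_c, key_d below 0.005 m/s and distance of each of sleeve, jar, eyepiece from where it was at the start of the episode below 0.015 m and angle between each of sleeve, jar, eyepiece's own z axis and vertical below 0.15 rad and linear speed of each of sleeve, jar, eyepiece below 0.02 m/s); the robot touches nothing.
It fails at once if a raised key is pushed more than 5 mm down while another key is still latched ((value of joint key_a above 0.005 m and value of joint any of key_b, key_c, key_d above 0.003 m) or (value of joint key_b above 0.005 m and value of joint any of key_a, key_c, key_d above 0.003 m) or (value of joint key_c above 0.005 m and value of joint any of key_a, key_b, key_d above 0.003 m) or (value of joint key_d above 0.005 m and value of joint any of key_a, key_b, key_c above 0.003 m)).
It fails at once if the sleeve, the jar or the eyepiece is moved more than 15 mm, lifted or tipped (distance of any of sleeve, jar, eyepiece from where it was at the start of the episode above 0.015 m or angle between any of sleeve, jar, eyepiece's own z axis and vertical above 0.3 rad).
It also fails if it takes over 51 s, if anything falls off the work surface, if the arm or the gripper's body presses on something with over 40 N, if the wrist force passes 120 N, or if a joint passes its speed limit or range.

## Working session

There is one attempt and no reset: what is moved stays moved. The work goes in short steps, Python scripts to look and compute and a shell command to move; the robot and the scene stay as the last step left them, time stands still between calls to the robot, and variables do not carry over. Pictures are saved under pics/ and viewed, about 8 in all and at most 12, crops included, and the job is handed in when it is done.

```bash
mkdir -p pics; python3 - <<'E'
from station import ctrl
import cv2,numpy as np
o=ctrl.get_obs()
for k in o: print(k,np.round(o[k],3))
a=[]
for n in("scene","side"):
    c=ctrl.camera(n); np.savez(n+'.npz',**c); cv2.imwrite(f'pics/{n}1.png',c['img'])
    print(n,c['K'].tolist(),np.round(c['R'],3).tolist(),c['t'])
E
```

```text
clock 0.0
q [ 1.168  0.435  0.025  1.574 -0.012  1.134 -0.075]
qd [-0.001 -0.002  0.    -0.    -0.002 -0.001 -0.001]
joint_efforts [ 1.0000e-03 -6.7047e+01  1.0260e+00 -3.1622e+01  1.6000e-02  1.2000e-02
 -0.0000e+00]
ee_pos [ 0.184 -0.597  0.242]
ee_rot [-3.105e+00 -4.690e-01  1.000e-03]
contact_force [-0.532  0.05   0.297]
ft_torque [0.053 0.029 0.015]
finger_gap 1.004
scene [[445.936094350231, 0.0, 281.76196091315296], [0.0, 445.936094350231, 205.1190798129722], [0.0, 0.0, 1.0]] [[-0.805, 0.593, -0.006], [0.38, 0.507, -0.773], [-0.456, -0.625, -0.634]] [ 0.4840453  -0.20904472  1.03414651]
side [[388.22656918912827, 0.0, 278.34994011289047], [0.0, 388.22656918912827, 217.37052164420552], [0.0, 0.0, 1.0]] [[0.758, -0.652, 0.016], [-0.337, -0.413, -0.846], [0.558, 0.636, -0.533]] [-0.44521754  0.30503336  0.40467362]
```

View pics/scene1.png

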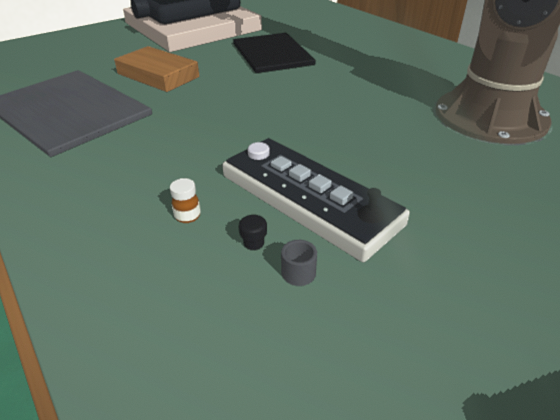

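The scene camera shows the dial at (258,150), keys at (281,163), (300,172), (320,184) and (342,196), and the joystick at (373,205). The sleeve, eyepiece and jar are on the console's far side.

```bash
cat > h.py <<'E'
import numpy as np,cv2
def world(c):
    v,u=np.indices(c['z_map'].shape); z=c['z_map'].astype(float); K=c['K']
    p=np.stack([(u-K[0,2])/K[0,0]*z,(v-K[1,2])/K[1,1]*z,z],-1)
    return (p-c['t'])@c['R']
def fit(c,zr=(.044,.062)):
    """key caps: light pixels above the panel, as blobs"""
    w=world(c); m=(c['img'].min(-1)>110)&(w[...,2]>zr[0])&(w[...,2]<zr[1])&(c['z_map']>0)
    n,l,s,ce=cv2.connectedComponentsWithStats(m.astype(np.uint8),connectivity=4)
    return [(ce[i].round(0),s[i,4],np.median(w[l==i],0).round(4)) for i in range(1,n) if s[i,4]>25]
E
python3 - <<'E'
from h import *
for n in("scene","side"):
    c=dict(np.load(n+'.npz')); print(n)
    for r in fit(c): print(*r)
    w=world(c)
    m=(w[...,2]>.035)&(w[...,2]<.043)&(c['z_map']>0)&(w[...,0]>.2)&(abs(w[...,1])<.7)
    k,l,s,ce=cv2.connectedComponentsWithStats(m.astype(np.uint8))
    i=1+s[1:,4].argmax(); print('panel',cv2.minAreaRect(w[l==i][:,:2].astype(np.float32)))
E
```

```text
scene
[128.  10.] 41 [ 0.4154 -1.1467  0.0486]
[243.  14.] 222 [ 0.1254 -0.8636  0.0485]
[189.  25.] 947 [ 0.3265 -0.8634  0.0487]
[258. 150.] 265 [ 0.5607 -0.129   0.053 ]
[280. 163.] 166 [ 0.5495 -0.0745  0.0493]
[300. 172.] 215 [ 0.5429 -0.0272  0.0531]
[320. 183.] 239 [0.5351 0.0178 0.0531]
[184. 195.] 152 [ 0.7359 -0.0826  0.0561]
[341. 194.] 238 [0.5289 0.0623 0.0533]
panel ((0.5363816022872925, -0.008150503039360046), (0.11453279107809067, 0.3197331130504608), 9.69965648651123)
side
[387. 114.] 1921 [1.4246 0.3253 0.0531]
[ 83. 129.] 355 [0.5286 0.8792 0.0531]
[ 32. 135.] 72 [0.3894 0.9222 0.0527]
[370. 251.] 100 [ 0.7112 -0.1088  0.0575]
[230. 251.] 125 [0.5208 0.0576 0.0538]
[249. 261.] 142 [0.5282 0.0131 0.0537]
[268. 272.] 163 [ 0.5359 -0.0325  0.0538]
[290. 286.] 184 [ 0.5438 -0.0785  0.0496]
[320. 304.] 450 [ 0.55   -0.1393  0.0535]
panel ((0.5333006381988525, -0.010657384991645813), (0.11542041599750519, 0.3184974789619446), 9.815580368041992)
```

View pics/side1.png

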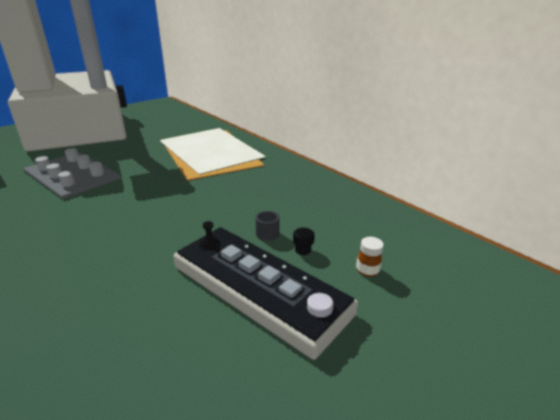

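The fourth key, next to the dial, looks latched: its top is at about 0.0495 m and the others are at 0.0535 m. Console yaw is about 9.75° and its centre is about (0.535, -0.009). I'm turning to align with the console, shutting the jaws and heading over key 1.

```bash
python3 -m pendant '[[0,[0,0,0],0.13],[0,[2,-2.6,0],0],[0,[2,-2.6,0],0],[0,[2,-2.6,0],0],[0,[2,-2.6,0],0],[0,[2,-2.6,0],0],[0,[2,-2.6,0],0],[0,[2,-2.6,0],0],[0,[2,-2.6,0],0],[0,[2,-2.6,0],0],[0,[2,-2.6,0],0],[0,[2,-2.6,0],0]]' 20
python3 -m pendant '[[0,[2,-2.6,0],0],[0,[2,-2.6,0],0],[0,[2,-2.6,0],0],[0,[2,-2.6,0],0],[0,[2,-2.6,0],0],[0,[2,-2.6,0],0],[0,[2,-2.6,0],0],[0,[2,-2.6,0],0],[0,[2,-2.6,0],0],[0,[2,-2.6,0],0],[0,[0,0,0],0],[0,[0,0,0],0]]'
cat >> h.py <<'E'
from scipy.spatial.transform import Rotation as Ro
def todo(target):
    from station import ctrl
    o=ctrl.get_obs(); M=Ro.from_rotvec(o['ee_rot']).as_matrix()
    print('t',o['clock'],'pos',np.round(o['ee_pos'],4),'F',np.round(o['contact_force'],2),'gap',o['finger_gap'])
    print('M',M.round(3).tolist()); print('shift cm',(M.T@(np.array(target)-o['ee_pos'])*100).round(2))
E
python3 -c "
from h import *; todo([.523,.059,.10])"
```

```text
clock: 1.3
ee_pos: [0.3533, -0.2767, 0.2422]
ee_rot: [-3.13, -0.266, 0.0]
contact_force: [0.4, -0.4, -0.4]
finger_gap: 0.003
clock: 2.5
ee_pos: [0.506, 0.0123, 0.2418]
ee_rot: [3.13, 0.269, -0.002]
contact_force: [-0.5, -0.4, 0.3]
finger_gap: -0.003
t 2.5 pos [0.506  0.0123 0.2418] F [-0.49 -0.35  0.25] gap -0.0025035712790104727
M [[0.985, 0.17, -0.001], [0.17, -0.985, -0.0], [-0.001, -0.0, -1.0]]
shift cm [ 2.48 -4.31 14.18]
```

```bash
python3 -m pendant '[[0,[1.25,-2.15,2],0],[0,[1.25,-2.15,2],0],[0,[0,0,3],0],[0,[0,0,3],0],[0,[0,0,3],0],[0,[0,0,1.2],0],[0,[0,0,0],0],[0,[0,0,0],0]]'
python3 - <<'E'
from h import *; from station import ctrl
todo([.523,.059,.07])
for n in("side","wrist"): 
    c=ctrl.camera(n); np.savez(n+'2.npz',**c)
    cv2.imwrite(f'pics/{n}2.png',c['img'] if n=="wrist" else cv2.resize(c['img'][180:340,150:380],None,fx=3,fy=3))
c=ctrl.camera('wrist'); print(*[(*r,) for r in fit(c)],sep='\n')
print([np.round(ctrl.get_obs()['contact_force'],2) for _ in range(3)])
E
```

```text
clock: 3.3
ee_pos: [0.5241, 0.0581, 0.1012]
ee_rot: [3.13, 0.265, 0.001]
contact_force: [0.3, -0.0, 0.5]
finger_gap: -0.003
t 3.3 pos [0.5241 0.0581 0.1012] F [ 0.31 -0.04  0.5 ] gap -0.002534475561173095
M [[0.986, 0.168, 0.001], [0.168, -0.986, -0.0], [0.001, 0.0, -1.0]]
shift cm [-0.1  -0.11  3.12]
(array([178.,   5.]), np.int32(59), array([0.6498, 0.1374, 0.0446]))
(array([259.,   5.]), np.int32(44), array([0.658 , 0.0928, 0.0445]))
(array([256.,  15.]), np.int32(44), array([0.652 , 0.0941, 0.0446]))
(array([191.,  29.]), np.int32(199), array([0.6385, 0.1296, 0.0446]))
(array([251.,  28.]), np.int32(42), array([0.6459, 0.0958, 0.0446]))
(array([246.,  34.]), np.int32(40), array([0.6418, 0.0984, 0.0446]))
(array([229.,  43.]), np.int32(129), array([0.6356, 0.1079, 0.0446]))
(array([211.,  43.]), np.int32(55), array([0.634 , 0.118 , 0.0444]))
(array([549., 240.]), np.int32(1019), array([ 0.5521, -0.1209,  0.0517]))
(array([282., 234.]), np.int32(1426), array([0.5276, 0.0581, 0.0533]))
(array([349., 237.]), np.int32(1753), array([0.5327, 0.0133, 0.0532]))
(array([416., 238.]), np.int32(1840), array([ 0.54  , -0.0311,  0.0532]))
(array([481., 237.]), np.int32(1696), array([ 0.5469, -0.0766,  0.0492]))
[array([-0.08,  0.15,  0.78]), array([-0.08,  0.15,  0.78]), array([-0.08,  0.15,  0.78])]
```

View pics/side2.png

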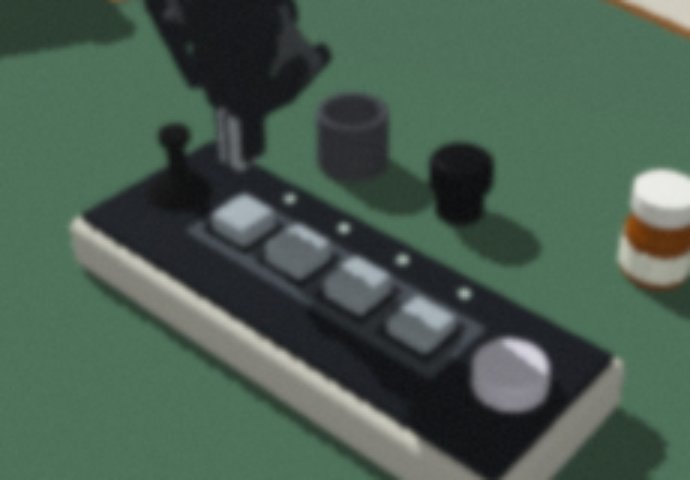

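View pics/wrist2.png

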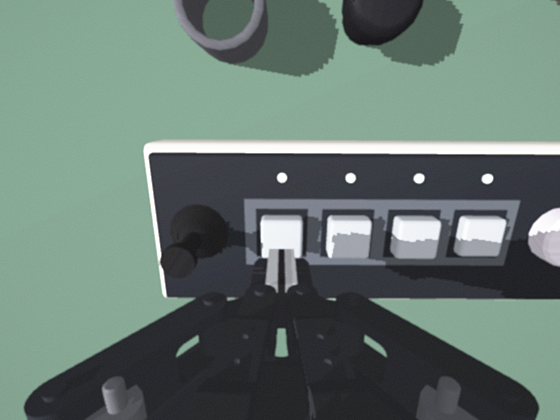

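Both views agree with the plan: the shut fingers stand over key 1 at wrist pixel (282,255), and key 4 at (481,237) is the low one (z 0.0492). Now I'm descending towards key 1.

```bash
python3 -m pendant '[[0,[0,0,1.5],0],[0,[0,0,1.2],0],[0,[0,0,0],0],[0,[0,0,0],0],[0,[0,0,0],0]]'
python3 -m pendant '[[0,[0,0,0.2],0],[0,[0,0,0.2],0],[0,[0,0,0],0],[0,[0,0,0],0]]'
```

```text
clock: 3.95
ee_pos: [0.524, 0.0587, 0.0738]
ee_rot: [-3.13, -0.266, -0.001]
contact_force: [1.4, 0.6, 0.6]
finger_gap: 0.001
clock: 4.35
ee_pos: [0.5236, 0.0585, 0.0693]
ee_rot: [3.13, 0.266, -0.0]
contact_force: [-0.7, -0.6, -0.5]
finger_gap: -0.0
```

```bash
python3 -m pendant '[[0,[0,0,0.2],0],[0,[0,0,0],0],[0,[0,0,0],0]]'
python3 -m pendant '[[0,[0,0,0.15],0],[0,[0,0,0],0],[0,[0,0,0],0]]'
python3 -m pendant '[[0,[0,0,0.1],0],[0,[0,0,0],0],[0,[0,0,0],0]]'
```

```text
clock: 4.65
ee_pos: [0.5236, 0.0585, 0.0672]
ee_rot: [3.13, 0.266, -0.0]
contact_force: [0.1, -0.1, 0.9]
finger_gap: 0.0
clock: 4.95
ee_pos: [0.5236, 0.0586, 0.0657]
ee_rot: [3.13, 0.266, -0.0]
contact_force: [0.8, -0.0, -0.1]
finger_gap: -0.005
clock: 5.25
ee_pos: [0.5238, 0.0586, 0.0649]
ee_rot: [3.13, 0.266, 0.0]
contact_force: [-0.0, -0.0, 0.6]
finger_gap: -0.004
```

```bash
python3 -m pendant '[[0,[0,0,0.1],0],[0,[0,0,0],0],[0,[0,0,0],0]]'
python3 -m pendant '[[0,[0,0,0],0]]'
```

```text
clock: 5.55
ee_pos: [0.5238, 0.0586, 0.0638]
ee_rot: [3.13, 0.266, 0.0]
contact_force: [-0.2, -0.2, 2.6]
finger_gap: 0.0
clock: 5.65
ee_pos: [0.5238, 0.0586, 0.0639]
ee_rot: [3.13, 0.266, 0.0]
contact_force: [-0.5, -0.8, 1.8]
finger_gap: -0.001
```

```bash
python3 -m pendant '[[0,[0,0,0.05],0],[0,[0,0,0],0]]'
python3 -m pendant '[[0,[0,0,0],0]]'
python3 -m pendant '[[0,[0,0,-0.65],0],[0,[0,0,-0.5],0],[0,[0,2.3,0],0],[0,[0,2.3,0],0],[0,[0,0,0],0],[0,[0,0,0],0]]'
python3 -c "
from h import *; todo([.531,.0135,.065])"
```

```text
clock: 5.85
ee_pos: [0.5238, 0.0586, 0.0633]
ee_rot: [3.13, 0.266, 0.0]
contact_force: [0.3, -0.4, 2.7]
finger_gap: -0.004
clock: 5.95
ee_pos: [0.5238, 0.0586, 0.0633]
ee_rot: [-3.13, -0.266, -0.0]
contact_force: [0.4, -0.0, 2.6]
finger_gap: 0.002
clock: 6.55
ee_pos: [0.5314, 0.0129, 0.0751]
ee_rot: [-3.13, -0.264, -0.0]
contact_force: [0.3, -0.3, 0.7]
finger_gap: -0.001
t 6.55 pos [0.5314 0.0129 0.0751] F [ 0.35 -0.26  0.65] gap -0.0007358601452165606
M [[0.986, 0.168, 0.0], [0.168, -0.986, 0.0], [0.0, -0.0, -1.0]]
shift cm [-0.03 -0.07  1.01]
```

Key 1 gave 2.7 N about 1.5 mm down, so it is raised and springy. Next is key 2.

```bash
python3 -m pendant '[[0,[0,0,0.5],0],[0,[0,0,0.4],0],[0,[0,0,0.1],0],[0,[0,0,0.1],0],[0,[0,0,0],0],[0,[0,0,0],0]]'
python3 -m pendant '[[0,[0,0,0.1],0],[0,[0,0,0],0],[0,[0,0,0],0]]'
python3 -m pendant '[[0,[0,0,0],0]]'
```

```text
clock: 7.15
ee_pos: [0.5314, 0.0136, 0.0639]
ee_rot: [-3.13, -0.267, -0.0]
contact_force: [-0.1, 1.4, 3.2]
finger_gap: -0.001
clock: 7.45
ee_pos: [0.5316, 0.0134, 0.0629]
ee_rot: [-3.13, -0.266, -0.0]
contact_force: [-1.3, 2.2, 2.7]
finger_gap: -0.003
clock: 7.55
ee_pos: [0.5316, 0.0134, 0.0629]
ee_rot: [-3.13, -0.266, -0.0]
contact_force: [-0.8, 2.5, 3.5]
finger_gap: 0.0
```

Key 2 gave about 3.1 N and yielded, so it is raised. On to key 3.

```bash
python3 -m pendant '[[0,[0,0,-0.7],0],[0,[0,0,-0.5],0],[0,[0,2.3,0],0],[0,[0,2.3,0],0],[0,[0,0,0],0],[0,[0,0,0],0],[0,[0,0,0],0],[0,[0,0,0],0]]'
python3 -m pendant '[[0,[0,0,0.5],0],[0,[0,0,0.3],0],[0,[0,0,0.1],0],[0,[0,0,0.1],0],[0,[0,0,0],0],[0,[0,0,0],0]]'
python3 -m pendant '[[0,[0,0,0.1],0],[0,[0,0,0],0],[0,[0,0,0],0]]'
python3 -m pendant '[[0,[0,0,0],0]]'
```

```text
clock: 8.35
ee_pos: [0.5391, -0.0312, 0.0749]
ee_rot: [-3.13, -0.268, 0.0]
contact_force: [0.9, -0.1, -0.7]
finger_gap: 0.007
clock: 8.95
ee_pos: [0.5392, -0.032, 0.0649]
ee_rot: [-3.13, -0.266, 0.0]
contact_force: [-0.9, 0.4, 2.1]
finger_gap: 0.001
clock: 9.25
ee_pos: [0.5393, -0.0321, 0.0639]
ee_rot: [-3.13, -0.266, -0.0]
contact_force: [-0.8, 0.8, 2.3]
finger_gap: -0.001
clock: 9.35
ee_pos: [0.5393, -0.0321, 0.0639]
ee_rot: [-3.13, -0.266, -0.0]
contact_force: [-1.1, 1.3, 1.4]
finger_gap: -0.001
```

```bash
python3 -m pendant '[[0,[0,0,0.05],0],[0,[0,0,0],0]]'
python3 -m pendant '[[0,[0,0,-0.7],0],[0,[0,0,-0.45],0],[0,[0,2.3,0],0],[0,[0,2.3,0],0],[0,[0,0,0],0],[0,[0,0,0],0],[0,[0,0,0],0],[0,[0,0,0],0]]'
python3 -m pendant '[[0,[0,0,0.5],0],[0,[0,0,0.5],0],[0,[0,0,0.1],0],[0,[0,0,0.1],0],[0,[0,0,0],0],[0,[0,0,0],0],[0,[0,0,0],0]]'
```

```text
clock: 9.55
ee_pos: [0.5393, -0.0321, 0.0633]
ee_rot: [-3.13, -0.266, -0.0]
contact_force: [-0.9, 0.8, 2.9]
finger_gap: 0.003
clock: 10.35
ee_pos: [0.5469, -0.0764, 0.0749]
ee_rot: [-3.13, -0.268, -0.0]
contact_force: [-0.3, -0.1, 0.8]
finger_gap: 0.002
clock: 11.05
ee_pos: [0.5471, -0.0775, 0.0629]
ee_rot: [3.13, 0.266, 0.0]
contact_force: [-0.4, -0.5, -0.2]
finger_gap: -0.001
```

Keys 1 to 3 all resisted by TCP 0.0639. Key 4 shows nothing at 0.0629, so it is the low one. I'm touching it gently.

```bash
python3 -m pendant '[[0,[0,0,0.1],0],[0,[0,0,0],0],[0,[0,0,0],0]]'
python3 -m pendant '[[0,[0,0,0.05],0],[0,[0,0,0],0],[0,[0,0,0],0]]'
```

```text
clock: 11.35
ee_pos: [0.547, -0.0775, 0.0618]
ee_rot: [3.13, 0.266, -0.0]
contact_force: [-1.0, 1.0, 0.1]
finger_gap: -0.004
clock: 11.65
ee_pos: [0.547, -0.0775, 0.0613]
ee_rot: [3.13, 0.266, -0.0]
contact_force: [-0.8, -0.0, -0.6]
finger_gap: 0.004
```

```bash
python3 -m pendant '[[0,[0,0,0.05],0],[0,[0,0,0],0],[0,[0,0,0],0]]'
python3 -m pendant '[[0,[0,0,0],0]]'
```

```text
clock: 11.95
ee_pos: [0.5471, -0.0775, 0.061]
ee_rot: [3.13, 0.266, 0.0]
contact_force: [-0.8, -1.0, 2.9]
finger_gap: 0.005
clock: 12.05
ee_pos: [0.547, -0.0774, 0.0609]
ee_rot: [3.13, 0.266, 0.0]
contact_force: [-1.0, 0.2, 3.1]
finger_gap: -0.0
```

Key 4 was solid at about 3 N with its top 4 mm low. I'm lifting off and checking numerically that it's still latched before the full press.

```bash
python3 -m pendant '[[0,[0,0,-0.5],0],[0,[0,0,0],0],[0,[0,0,0],0]]'
cat >> h.py <<'E'
def keys():
    from station import ctrl
    for n in("wrist","side"):
        for r in fit(ctrl.camera(n)):
            if .51<r[2][0]<.57 and abs(r[2][1])<.11: print(n,*r)
E
python3 -c "
from h import *; keys()"
python3 -m pendant '[[0,[0,0,0.5],0],[0,[0,0,0.1],0],[0,[0,0,0.1],0],[0,[0,0,0.1],0],[0,[0,0,0],0],[0,[0,0,0],0]]'
```

```text
clock: 12.35
ee_pos: [0.5471, -0.0775, 0.0659]
ee_rot: [3.13, 0.266, 0.0]
contact_force: [0.6, -0.3, -0.4]
finger_gap: -0.001
wrist [ 39. 260.] 2972 [0.5264 0.0539 0.053 ]
wrist [120. 261.] 2797 [0.5338 0.0098 0.0531]
wrist [201. 261.] 2560 [ 0.5414 -0.0343  0.0532]
wrist [282. 246.] 867 [ 0.557  -0.0768  0.0491]
side [230. 251.] 145 [0.5199 0.0571 0.0536]
side [249. 261.] 160 [0.5278 0.012  0.0537]
side [269. 273.] 178 [ 0.5355 -0.0333  0.0535]
side [285. 288.] 67 [ 0.5343 -0.0755  0.0496]
clock: 13.05
ee_pos: [0.5473, -0.0775, 0.0583]
ee_rot: [3.13, 0.266, 0.001]
contact_force: [-0.3, -0.4, 7.6]
finger_gap: -0.002
```

```bash
python3 -m pendant '[[0,[0,0,0.05],0],[0,[0,0,0.05],0],[0,[0,0,0],0],[0,[0,0,0],0]]'
```

```text
clock: 13.45
ee_pos: [0.5473, -0.0775, 0.058]
ee_rot: [3.13, 0.266, 0.001]
contact_force: [-3.7, -0.3, 17.2]
finger_gap: 0.004
```

The force rose to 17 N without further travel, so the key is bottomed. Letting go.

```bash
python3 -m pendant '[[0,[0,0,-0.5],0],[0,[0,0,-1],0],[0,[0,0,-2],0],[0,[0,0,-3],0],[0,[0,0,-3],0],[0,[0,0,0],0],[0,[0,0,0],0],[0,[0,0,0],0],[0,[0,0,0],0]]'
python3 - <<'E'
from h import *; from station import ctrl
keys(); c=ctrl.camera('side'); cv2.imwrite('pics/side3.png',cv2.resize(c['img'][180:340,150:400],None,fx=3,fy=3))
E
```

```text
clock: 14.35
ee_pos: [0.5462, -0.0775, 0.1507]
ee_rot: [-3.13, -0.266, 0.003]
contact_force: [0.2, 0.5, 0.2]
finger_gap: -0.004
wrist [119. 212.] 1257 [0.5254 0.0548 0.0532]
wrist [173. 212.] 1183 [0.5328 0.0103 0.0533]
wrist [227. 212.] 1128 [ 0.5402 -0.0338  0.0533]
wrist [282. 213.] 1093 [ 0.5475 -0.0784  0.0533]
side [230. 251.] 143 [0.5206 0.0577 0.0535]
side [249. 261.] 159 [0.5282 0.0122 0.0536]
side [269. 273.] 177 [ 0.5354 -0.0327  0.0536]
side [290. 285.] 200 [ 0.543  -0.0786  0.0536]
```

View pics/side3.png

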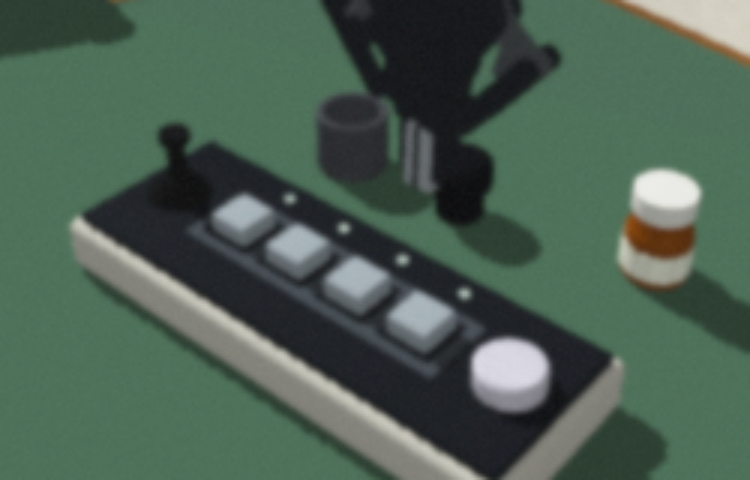

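All four keys are level at 0.0533–0.0536 m (key 4 at crop pixel (422,320)). The sleeve, eyepiece and jar are where they were, and the gripper is clear above the console.

```bash
python3 -c "
from station import ctrl; print(ctrl.close_job())"
```

```text
the job is handed in; nothing more can be done
None
```

I tapped the four keys in order from the joystick with the jaws shut, then released the latched one and handed the job in at about 14.5 s. No verdict was reported.

- **Taps:** Keys 1 to 3 yielded at about 2.7–3.5 N, about 1–2 mm down, so they were raised. Key 4, next to the dial, sat 4 mm lower and was solid at about 3 N. After I lifted off, the cameras still showed it latched.
- **Press:** I pushed key 4 down until it bottomed, at about 17 N. That is more than the 5–10 N stated, but far below the limits.
- **Last checks:** The wrist and side cameras both put all four caps level, at 53.2–53.6 mm above the table. In the side picture the sleeve, jar and eyepiece look unmoved, though I did not measure them. The gripper was clear, with its fingertips about 85 mm above the keys.
- **Disagreements:** None of the final checks failed. The force readings carry about 0.7 N of noise, and there was up to about 2.5 N of sideways force while tapping key 2.

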